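# Pack the last tube and snap the sample carrier shut

## Robot

A 6-joint arm with a two-finger parallel gripper is mounted at the origin on a cart in front of the work surface, level with it; the furniture and walls round the work are solid. World frame = base frame: x ahead of the robot, y to its left, z up, the work surface at z = 0. Lengths are in m, angles in rad, forces in N, time in s.
With the tool pointing down it reaches from about 0.3 to 0.775 m from the base axis. Payload 14.6 kg.
Tool frame: the origin (TCP) lies on the centre line of the jaws, within the pads' length; the fingertips stand 19 mm ahead of it and the grasp point (between the pads) is the TCP (tip_reach is the distance from the TCP to the fingertips, in m); z points along the fingers, x is the direction in which the jaws open and shut, and the axes are right-handed (so a half turn about z gives the same grasp; the last joint's range is limited). The gripper opens to 94 mm and grips with 3 to 60 N. Pads are 16 mm wide; open, the fingers measure 119 mm over their backs; the gripper's body (75 mm by 177 mm) begins 78 mm behind the grasp point.
Start: joints at [-1.266, 0.3, 1.521, -0, 1.321, -0.067], TCP at [0.2, -0.512, 0.224] pointing down, gripper open.
Joint ranges: [-3.03, 3.03], [-0.79, 2.21], [0.23, 2.52], [-1.04, 4.18], [0, 3.07], [-2.55, 2.55]. Speed limits (rad/s): [2.22, 2.22, 2.57, 3.14, 3.14, 3.14].

## Interface

Orientations are given as a unit quaternion [x, y, z, w].
In Python, from station import * gives the robot as it stands.
- The arm moves only by the tool jog_arm, never from a script. Its argument "steps" is a list that holds one entry, the list of rows, each a list of 7 numbers: the opening, from 0 (shut) to 1 (fully open), then the shift along the tool's x, y, z in m, then the turn, a rotation vector about the tool's x, y, z in degrees. A call has 1 to 12 rows; each row shifts and turns the commanded pose from where the row before left it, along the tool's axes as they then stand; what a row does not reach is not made up. A row lasts 1/12 s, in which the tool goes at most 41.7 mm and 7.16 degrees, less where a joint would pass 70% of its speed; a pose out of reach is approached as far as the arm can. A call is refused whole if a number of a shift passes 0.0417 or a number of a turn 7.16, either way. A call with a gripper value outside its range is refused whole. The fingers move at their own pace and stop on an object; the grip force is fixed at half the most. Time passes only in rows, so rows that do not move let the fingers close. It gives the time, the measured TCP pose, the force and the opening at its end, in the units of the state.
- get_obs(): the state, without advancing time (a new reading comes with each control period).
- get_image(name): name is "scene" or "side" or "wrist"; returns a dict with "image" (400x640x3 uint8, blue, green, red), "K" (3x3 intrinsics, pixels), "extrinsics" (4x4, takes a point from world to camera coordinates). Camera axes: x right, y up, looking along -z (the intrinsics and any distortion apply to the point x, -y, -z); pixel columns grow to the right and rows downward; lengths in m; the calibration is good to about 2 mm. A picture is of the moment at which its call begins. There is no depth.
- close_job(): hands the job in, once; it reports no verdict.
The state is a dict: "time": time; "qpos": joint angles; "joint_vel": joint speeds; "effort": joint torques, N m; "position": TCP position; "ee_rot": TCP orientation; "wrist_force": force on the tool from outside, world axes, zero at the start; "wrist_torque": the same for the moment, N m; "opening": finger opening in m.
Only numpy, scipy, OpenCV 4.12 (cv2) and the standard library are available. Lean on these libraries where they do the work, as an engineer would, in place of code of your own. Each camera call takes 0.05 s, during which the arm holds its last target. There are 200 camera calls.

## Task

Take the blue-capped tube out of the purple rack's sparsely filled row that faces the sample carrier, lower it upright all the way down into the one empty well of the carrier (do not drop it in) and let it go. Then push the carrier's open lid from behind past its tipping point and let it swing shut by its own weight (do not ride it down with the hand), and press it down on the ridged pad at its front edge until the front catch snaps and the lid stays fully shut. Never load the lid with more than 30 N, and leave all other things where they are.

Things in the scene. Friction and masses are not known exactly. Their poses are not given: they have to be found in the camera images.
- tube_blue_mid (a point): Centre, half-way up, of the blue-capped 50 ml tube, the only loose one with a blue cap: 119 mm tall (top 59.5 mm above this point, bottom 59.5 mm below), body 28 mm in diameter, cap 35 mm in diameter and 14 mm tall, 40 g. It stands in a 30 mm deep well of the rack's front row, its bottom 4 mm above the table. Take it by the cap from above; at least 35 mm are free all round it.
- rack: Purple tube rack, fixed, 196 mm (its x) by 270 mm (its y), 34 mm high; its back rows (x > -20 mm) are full of stuck tubes up to 132 mm high. Origin: centre of its underside. Three loose tubes stand in its front row, the one that faces the carrier, at x = -73 mm, y = -73, 0 and +73 mm in its frame, in any order; the second row is empty.
- carrier: White sample carrier, a box 150 mm (x) by 170 mm (y) on four soft rubber feet that stay put; it yields straight down on them, about 5 mm at 12 N, and springs back. Origin: centre of its footprint on the table; x points from its front (towards the robot, with the catch) to its rear (hinge). Rim 105 mm, shut lid 151 mm above the table. Three of its four wells hold tubes, tops 139 mm above the table.
- well_1 (a point): Floor of the carrier's empty well, on the well's axis, where the tube's bottom must stand, 20 mm above the table. Well 31 mm in diameter, chamfered, 50 mm deep. It is the front right one seen from the robot: x = -29 mm, y = -34 mm in the carrier's frame. The next tubes stand 68 mm (along the carrier's y) and 58 mm (along its x) away.
- lid (a joint): Hinge angle of the carrier's lid, rad: 0 fully shut, 1.75 wide open, leaning back on its stop (the start). A blue shell 45 mm deep, 0.4 kg; being deep, it tips over at about 1.17: above, it falls back open; below about 1.05 it falls shut by itself in 2 s on a damped hinge and stops ajar, at about 0.05, on the front catch. Pressed on the pad, the catch snaps at some 10 to 18 N and the lid stays at 0.
- lid_hinge (a point): A point on the lid's hinge axis, at mid width; the axis runs along the carrier's y, 79 mm behind its centre and 106 mm above the table.
- lid_edge (a point): Mid-point of the lid's front top edge: 154 mm from the hinge along the lid and 45 mm to its outer (top) side. With the lid open this is the uppermost part of its back, and here the lid is pushed forward from behind; the whole outer face, 170 mm wide, is flat. It lies up to 265 mm above the table on its way.
- lid_press (a point): Centre of the dark ridged pad, 26 mm by 64 mm, on the lid's outer face, 20 mm from its front edge: where to press it down. With the lid shut it faces up.
- tube_a: Purple-capped loose tube in the rack's front row, to be left there; as the blue one in size, 118 mm tall; origin at the centre of its underside.
- tube_b: Another purple-capped loose tube in the rack's front row, to be left there; 117 mm tall; origin at the centre of its underside.
- tube_c: Purple-capped tube already in the carrier, front left well, 119 mm tall; origin at the centre of its underside.
- tube_d: Purple-capped tube already in the carrier, rear left well; origin at the centre of its underside.
- tube_e: Purple-capped tube already in the carrier, rear right well; origin at the centre of its underside.
- brown_bottle: Brown reagent bottle, 64 mm in diameter, 103 mm tall, behind the rack, a bystander; origin at the centre of its underside.
- tape: Roll of tape lying flat, 73 mm in diameter, 19 mm high, right of the carrier, a bystander; origin at the centre of its underside.
- dish: Small lidded dish, 58 mm in diameter, 14 mm high, to the left, a bystander; origin at the centre of its underside.
Not all that is in view belongs to the job. What is shaped like the part that bears tube_blue_mid but brown or turquoise is not meant.

How it is judged:
By the outcome, as a careful person would: the job done as asked, in the order asked, and still so for the second after the job is handed in, with the robot touching nothing.
It also fails if it takes over 72 s, if anything falls off the work surface, if the arm or the gripper's body presses on something with over 40 N, if the wrist force passes 120 N, or if a joint passes its speed limit or range.

## Working session

There is one attempt and no reset: what is moved stays moved. The work goes in short steps, Python scripts to look and compute and a tool call to move; the robot and the scene stay as the last step left them, time stands still between calls to the robot, and variables do not carry over. Pictures are saved under pics/ and viewed, about 8 in all and at most 12, crops included, and the job is handed in when it is done.

Besides the shell and the picture viewer there is one more tool, called after "Request:" by a JSON object that holds its "method" and its "body". jog_arm: Moves the arm, as the interface text tells. Its arguments: {"type":"object","properties":{"steps":{"type":"array"}},"required":["steps"]}

```bash
mkdir -p pics
cat > h.py <<'E'
from station import *
import numpy as np, cv2
def grab(n,p=None):
    d=get_image(n)
    im=np.array(d["image"]);
    if p: cv2.imwrite(f"pics/{p}.png",im)
    return im,np.array(d["K"]),np.array(d["extrinsics"])
def ray(K,E,u,v):
    a=np.linalg.inv(K)@[u,v,1]; c=np.array([a[0],-a[1],-1.0])
    R,t=E[:3,:3],E[:3,3]; return -R.T@t, R.T@c
def plane(K,E,u,v,z):
    o,d=ray(K,E,u,v); return o+d*(z-o[2])/d[2]
def proj(K,E,p):
    c=E[:3,:3]@np.array(p)+E[:3,3]; q=K@[c[0],-c[1],-c[2]]; return q[:2]/q[2]
E
python3 - <<'E'
from h import *
o=get_obs(); print({k:np.round(v,3).tolist() for k,v in o.items()})
a=grab("scene","scene0"); b=grab("side","side0"); 
for x in (a,b): print(np.round(x[1],1).tolist(), np.round(-x[2][:3,:3].T@x[2][:3,3],3))
print(get_image("scene").keys())
cv2.imwrite("pics/both0.png",np.hstack([cv2.resize(a[0],(400,250)),cv2.resize(b[0],(400,250))]))
E
```

```text
{'time': 0.0, 'qpos': [-1.266, 0.301, 1.522, -0.0, 1.321, -0.067], 'joint_vel': [0.0, 0.001, 0.0, 0.001, -0.0, 0.002], 'effort': [-0.002, -53.181, -35.274, 0.071, 0.025, -0.0], 'position': [0.2, -0.512, 0.224], 'ee_rot': [0.826, -0.564, -0.0, -0.0], 'wrist_force': [0.853, -0.688, -0.088], 'wrist_torque': [0.052, 0.015, -0.028], 'opening': 0.093}
[[455.1, 0.0, 320.2], [0.0, 455.1, 198.1], [0.0, 0.0, 1.0]] [-0.66   0.678  0.876]
[[398.0, 0.0, 322.9], [0.0, 398.0, 197.7], [0.0, 0.0, 1.0]] [0.28  0.746 1.118]
dict_keys(['image', 'K', 'extrinsics'])
```

View pics/scene0.png

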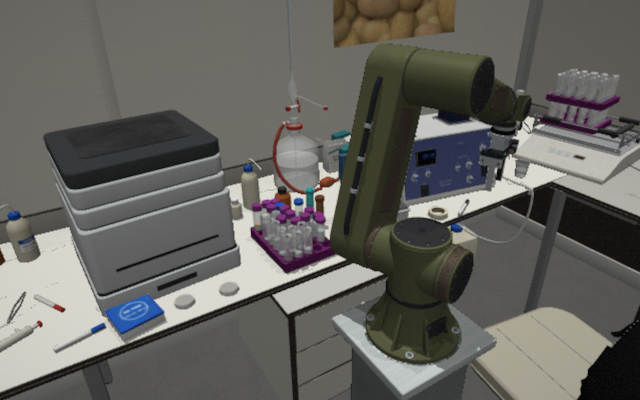

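View pics/side0.png

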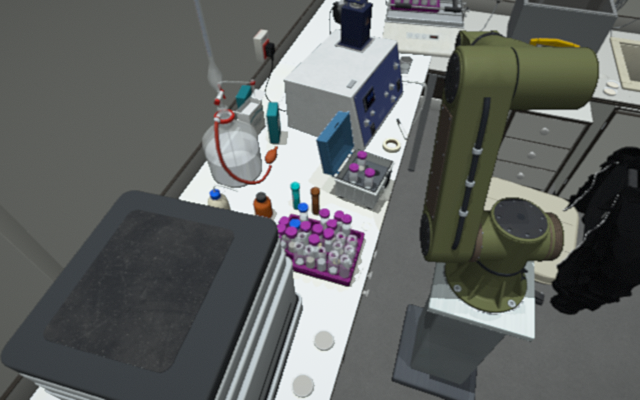

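The scene view shows the rack at about (295,240), with the arm hiding the carrier. The side view shows the carrier at (362,180) with its lid open at (335,142), and the rack at (325,245). There are two blue caps, at about (303,208) and (295,224), so I'm enlarging the side view to tell them apart.

Run:
```python
from h import *
im,K,E=grab("side")
c=im[105:295,265:410]
cv2.imwrite("pics/crop1.png",cv2.resize(c,None,fx=3.15,fy=3.15,interpolation=cv2.INTER_CUBIC)[:600])
hsv=cv2.cvtColor(im,cv2.COLOR_BGR2HSV)
for nm,lo,hi in(("blue",(105,150,60),(122,255,255)),("purple",(140,90,40),(165,255,255))):
    m=cv2.inRange(hsv,lo,hi); n,_,s,ce=cv2.connectedComponentsWithStats(m)
    print(nm,[(s[i].tolist(),ce[i].round(1).tolist()) for i in range(1,n) if s[i,4]>12 and 260<ce[i][0]<410 and 100<ce[i][1]<300])
```

```text
blue [([298, 203, 10, 9, 71], [302.5, 207.0]), ([289, 219, 11, 10, 78], [294.6, 222.9])]
purple [([357, 151, 10, 8, 66], [361.5, 154.5]), ([349, 163, 10, 9, 71], [353.4, 167.1]), ([365, 168, 11, 9, 80], [369.5, 171.9]), ([319, 209, 10, 9, 73], [323.8, 212.8]), ([300, 211, 51, 35, 703], [323.2, 227.2]), ([277, 215, 22, 24, 305], [286.6, 226.9]), ([285, 230, 79, 56, 725], [328.6, 265.0])]
```

View pics/crop1.png

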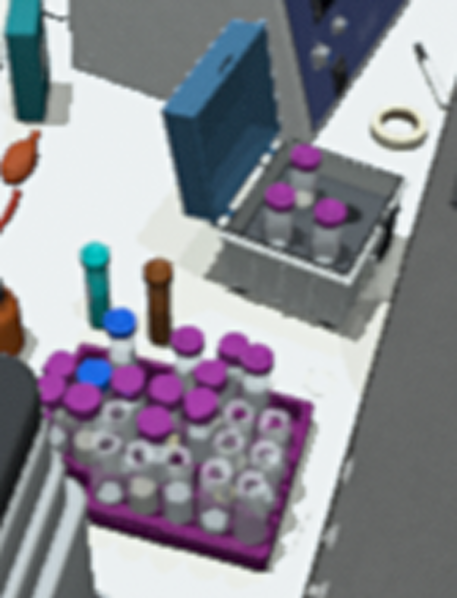

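Run:
```python
from h import *
im,K,E=grab("side")
hsv=cv2.cvtColor(im,cv2.COLOR_BGR2HSV)
P=lambda u,v,z:plane(K,E,u,v,z).round(3).tolist()
for n,u,v,z in(("blueF",302.5,207,.117),("blueB",294.6,222.9,.122),("p0",323.8,212.8,.116),("p1",346.5,218.8,.116),("p?",339.3,214.7,.125),("c1",361.5,154.5,.133),("c2",353.4,167.1,.133),("c3",369.5,171.9,.133)): print(n,P(u,v,z))
c=lambda x,y:(265+x/3.15,105+y/3.15)
for n,x,y,z in(("rackFR",310,402,.034),("rackRear R",265,565,.034),("rackFL",85,345,.034),("carrFL",212,222,.105),("carr front-left",345,275,.105),("carr front-right",403,178,.105),("carr rear right",290,140,.105),("tape",400,127,.01)): print(n,P(*c(x,y),z))
a,K2,E2=grab("scene")
for n,p in(("blueF",P(302.5,207,.117)),("p0",P(323.8,212.8,.116)),("p?",P(339.3,214.7,.125))): print(n,proj(K2,E2,p))
```

```text
blueF [0.601, 0.005, 0.117]
blueB [0.601, 0.076, 0.122]
p0 [0.529, 0.005, 0.116]
p1 [0.453, 0.006, 0.116]
p? [0.478, 0.004, 0.125]
c1 [0.48, -0.274, 0.133]
c2 [0.491, -0.204, 0.133]
c3 [0.432, -0.199, 0.133]
rackFR [0.398, -0.017, 0.034]
rackRear R [0.391, 0.18, 0.034]
rackFL [0.651, -0.014, 0.034]
carrFL [0.556, -0.169, 0.105]
carr front-left [0.397, -0.139, 0.105]
carr front-right [0.369, -0.303, 0.105]
carr rear right [0.508, -0.324, 0.105]
tape [0.401, -0.492, 0.01]
blueF [299.10888804 200.39684627]
p0 [309.36183859 208.90839525]
p? [317.26695623 212.70043262]
```

The blue tube to take is the front-row one at (302,207), which works out to about (0.601, 0.005). The other blue cap, at (295,223), stands in the stuck rows 71 mm further back. The turquoise and brown tubes, at about (295,186) and (315,191), are free-standing decoys. I'll raise the arm, turn it to the carrier's yaw, and use the wrist camera over the carrier.

Request:
{"method": "jog_arm", "body": {"steps": [[[0.64,0,0,-0.035,0,0,0],[0.64,0,0,-0.035,0,0,6],[0.64,0,0,-0.035,0,0,6],[0.64,0,0,-0.02,0,0,6],[0.64,0,0,0,0,0,6],[0.64,0,0,0,0,0,6]]]}}

```text
time: 0.8
position: [0.1999, -0.5126, 0.3508]
ee_rot: [-0.649, 0.76, -0.001, -0.0]
wrist_force: [0.2, -0.5, -0.8]
opening: 0.0608
```

Request:
{"method": "jog_arm", "body": {"steps": [[[0.64,-0.0287,-0.0158,0,0,0,0],[0.64,-0.0287,-0.0158,0,0,0,0],[0.64,-0.0287,-0.0158,0,0,0,0],[0.64,-0.0287,-0.0158,0,0,0,0],[0.64,-0.0287,-0.0158,0,0,0,0],[0.64,-0.0287,-0.0158,0,0,0,0],[0.64,-0.0287,-0.0158,0,0,0,0],[0.64,-0.0287,-0.0158,0,0,0,0],[0.64,-0.0287,-0.0158,0,0,0,0],[0.64,0,0,0,0,0,0],[0.64,0,0,0,0,0,0],[0.64,0,0,0,0,0,0]]]}}

```text
time: 1.8
position: [0.3792, -0.2789, 0.3494]
ee_rot: [-0.652, 0.759, -0.0, -0.0]
wrist_force: [-0.7, 0.1, 0.0]
opening: 0.0599
```

Run:
```python
from h import *
im,K,E=grab("wrist","w1"); print(K.round(1).tolist(),(-E[:3,:3].T@E[:3,3]).round(3), (E[2,:3]).round(2))
np.savez("w1",im=im,K=K,E=E); o=get_obs(); print(np.round(o["position"],4),np.round(o["ee_rot"],4),o["time"])
```

```text
[[336.8, 0.0, 317.0], [0.0, 336.8, 195.6], [0.0, 0.0, 1.0]] [ 0.457 -0.29   0.51 ] [ 0.27 -0.04  0.96]
[ 0.379  -0.2792  0.3494] [-6.512e-01  7.589e-01  0.000e+00 -1.000e-04] 1.85
```

View pics/w1.png

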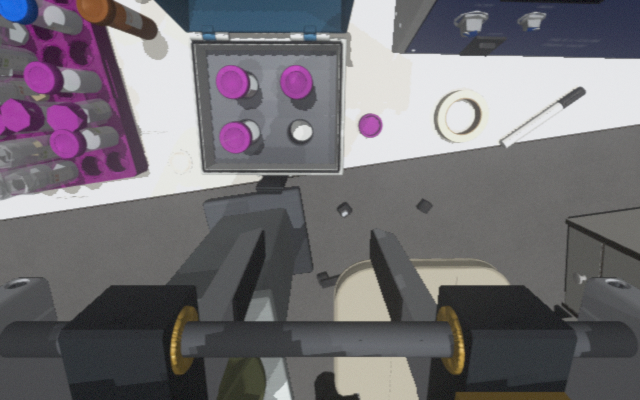

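The wrist view shows the carrier's empty well at (301,131), caps at (235,82), (296,82) and (236,136), the hinge side at the top, and the rack's front row at the left. I'll compute the carrier frame from this.

Run:
```python
from h import *
d=np.load("w1.npz"); im,K,E=d["im"],d["K"],d["E"]
cv2.imwrite("pics/crop2.png",cv2.resize(im[20:190,180:360],None,fx=3.5,fy=3.5,interpolation=cv2.INTER_CUBIC))
hsv=cv2.cvtColor(im,cv2.COLOR_BGR2HSV)
m=cv2.inRange(hsv,(140,90,40),(165,255,255))
cs,_=cv2.findContours(m,0,2)
c={}
for k in cs:
    if cv2.contourArea(k)>300:
        (u,v),r=cv2.minEnclosingCircle(k); mm=cv2.moments(k); cu,cv=mm["m10"]/mm["m00"],mm["m01"]/mm["m00"]
        print((round(u,1),round(v,1),round(r,1)),"cen",round(cu,1),round(cv,1),plane(K,E,cu,cv,.134).round(4), cv2.boundingRect(k))
g=cv2.cvtColor(im,cv2.COLOR_BGR2GRAY)
w=(g[110:150,280:325]>110).astype(np.uint8); n,_,s,ce=cv2.connectedComponentsWithStats(w)
for i in range(1,n): print("well",s[i],ce[i]+[280,110])
for uv in ((193,41),(346,34),(342,174),(203,173)): print("corner",plane(K,E,*uv,.105).round(4))
```

```text
(235.1, 136.8, 16.1) cen 235.0 137.1 [ 0.4327 -0.1948  0.134 ] (220, 122, 31, 31)
(370.3, 125.3, 11.6) cen 370.1 125.2 [ 0.4231 -0.3437  0.134 ] (359, 114, 23, 23)
(296.3, 81.7, 17.0) cen 295.9 81.8 [ 0.4797 -0.271   0.134 ] (280, 65, 33, 34)
(232.3, 81.6, 17.3) cen 232.1 81.7 [ 0.49   -0.2043  0.134 ] (216, 65, 33, 34)
(81.2, 91.5, 98.8) cen 72.6 102.2 [ 0.4953 -0.0301  0.134 ] (0, 0, 137, 188)
well [   0    0   45   40 1436] [303.3816156  127.53133705]
corner [ 0.5408 -0.1642  0.105 ]
corner [ 0.5224 -0.3323  0.105 ]
corner [ 0.3673 -0.3074  0.105 ]
corner [ 0.3941 -0.1392  0.105 ]
```

View pics/crop2.png

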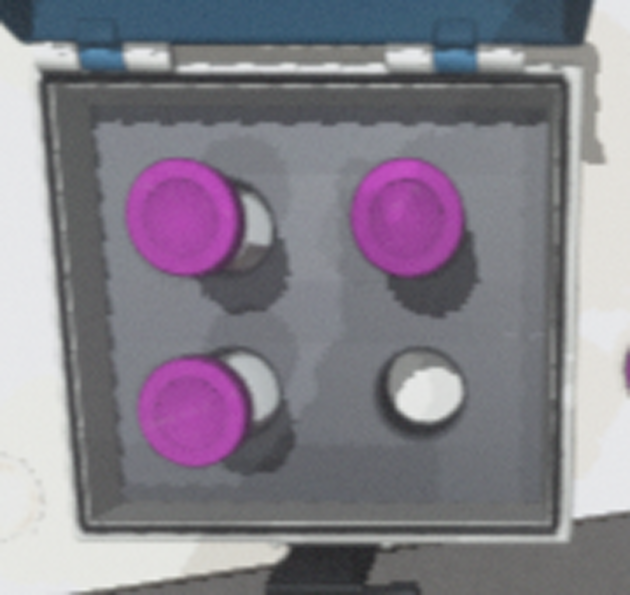

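Request:
{"method": "jog_arm", "body": {"steps": [[[0.64,-0.0297,-0.0097,0,0,0,0],[0.64,-0.0297,-0.0097,0,0,0,0],[0.64,-0.0297,-0.0097,0,0,0,0],[0.64,-0.0297,-0.0097,0,0,0,0],[0.64,-0.0297,-0.0097,0,0,0,0],[0.64,-0.0297,-0.0097,0,0,0,0],[0.64,-0.0297,-0.0097,0,0,0,0],[0.64,-0.0297,-0.0097,0,0,0,0],[0.64,-0.0297,-0.0097,0,0,0,0],[0.64,-0.0297,-0.0097,0,0,0,0],[0.64,0,0,0,0,0,0],[0.64,0,0,0,0,0,0]]]}}

```text
time: 2.85
position: [0.5205, 0.0002, 0.349]
ee_rot: [-0.652, 0.758, 0.0, -0.0]
wrist_force: [0.1, -0.7, -0.3]
opening: 0.0602
```

Run:
```python
from h import *
d=np.load("w1.npz"); K,E=d["K"],d["E"]
print("well",plane(K,E,300.6,132.0,.07).round(4))
for u,v in((235.0,137.0),(295.9,81.8),(232.1,81.7)): print("cap",plane(K,E,u,v,.137).round(4))
im,K,E=grab("wrist","w2"); np.savez("w2",im=im,K=K,E=E)
o=get_obs(); print(np.round(o["position"],4),np.round(o["ee_rot"],4),o["time"])
m=cv2.inRange(cv2.cvtColor(im,cv2.COLOR_BGR2HSV),(105,150,60),(122,255,255))
cs,_=cv2.findContours(m,0,2)
for k in cs:
    if cv2.contourArea(k)>300:
        mm=cv2.moments(k); u,v=mm["m10"]/mm["m00"],mm["m01"]/mm["m00"]; print(u,v,cv2.boundingRect(k),plane(K,E,u,v,.12).round(4))
```

```text
well [ 0.4222 -0.2634  0.07  ]
cap [ 0.433  -0.1956  0.137 ]
cap [ 0.4795 -0.2712  0.137 ]
cap [ 0.4897 -0.205   0.137 ]
[ 0.5202 -0.0006  0.3491] [-6.513e-01  7.589e-01  2.000e-04 -3.000e-04] 2.9
234.95944967414917 112.2563359884142 (220, 97, 31, 31) [0.5999 0.0818 0.12  ]
300.87626825043304 101.24177183865379 (287, 86, 29, 31) [0.6006 0.0067 0.12  ]
```

View pics/w2.png

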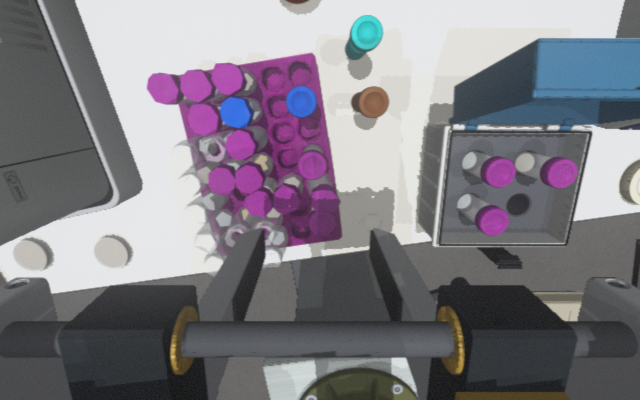

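The blue cap at (301,101) is in the front row, the column facing the carrier, and both views agree on (0.601, 0.006). Moving over it and down.

Request:
{"method": "jog_arm", "body": {"steps": [[[0.64,-0.0063,-0.0261,0,0,0,0],[0.64,-0.0063,-0.0261,0,0,0,0],[0.64,-0.0063,-0.0262,0,0,0,0],[0.64,0,0,0.03,0,0,0],[0.64,0,0,0.035,0,0,0],[0.64,0,0,0.035,0,0,0],[0.64,0,0,0.035,0,0,0],[0.64,0,0,0.035,0,0,0],[0.64,0,0,0.019,0,0,0],[0.64,0,0,0,0,0,0],[0.64,0,0,0,0,0,0]]]}}

```text
time: 3.82
position: [0.6004, 0.0056, 0.1608]
ee_rot: [-0.651, 0.759, 0.0, -0.0]
wrist_force: [-0.5, 0.1, 1.3]
opening: 0.06
```

Run:
```python
from h import *
o=get_obs(); print(np.round(o["position"],4),np.round(o["ee_rot"],4),o["time"])
im,K,E=grab("wrist","w3"); np.savez("w3",im=im,K=K,E=E)
m=cv2.inRange(cv2.cvtColor(im,cv2.COLOR_BGR2HSV),(105,150,60),(122,255,255))
cs,_=cv2.findContours(m,0,2)
for k in cs:
    if cv2.contourArea(k)>300:
        mm=cv2.moments(k); u,v=mm["m10"]/mm["m00"],mm["m01"]/mm["m00"]; print(u,v,cv2.boundingRect(k),plane(K,E,u,v,.12).round(4))
```

```text
[0.6004 0.0056 0.1608] [-6.508e-01  7.593e-01  2.000e-04 -3.000e-04] 3.8167
200.80247807546866 248.9781961541556 (173, 219, 61, 56) [0.5982 0.0827 0.12  ]
315.31100440176067 227.8987595038015 (290, 202, 52, 53) [0.6013 0.007  0.12  ]
```

Request:
{"method": "jog_arm", "body": {"steps": [[[0.64,-0.001,0,0.02,0,0,0],[0.64,0,0,0.02,0,0,0],[0.64,0,0,0.006,0,0,0],[0.64,0,0,0,0,0,0],[0,0,0,0,0,0,0],[0,0,0,0,0,0,0],[0,0,0,0,0,0,0],[0,0,0,0,0,0,0],[0,0,0,0,0,0,0],[0,0,0,0,0,0,0]]]}}

```text
time: 4.7
position: [0.6011, 0.0081, 0.1153]
ee_rot: [-0.651, 0.759, -0.0, 0.0]
wrist_force: [0.1, -0.1, 5.0]
opening: 0.0333
```

Request:
{"method": "jog_arm", "body": {"steps": [[[0,0,0,-0.01,0,0,0],[0,0,0,-0.02,0,0,0],[0,0,0,-0.03,0,0,0],[0,0,0,-0.035,0,0,0],[0,0,0,-0.035,0,0,0],[0,0,0,-0.035,0,0,0],[0,0,0,-0.035,0,0,0],[0,0,0,-0.035,0,0,0],[0,0,0,-0.02,0,0,0],[0,0,0,-0.01,0,0,0],[0,0,0,0,0,0,0],[0,0,0,0,0,0,0]]]}}

```text
time: 5.7
position: [0.6006, 0.0082, 0.3784]
ee_rot: [-0.651, 0.759, 0.0, -0.0]
wrist_force: [0.4, -0.1, -1.3]
opening: 0.0326
```

Run:
```python
from h import *
o=get_obs(); p=np.array(o["position"]); q=o["ee_rot"]; print(p.round(4),np.round(q,4),o["opening"],o["wrist_force"])
from scipy.spatial.transform import Rotation as R
print(R.from_quat(q).as_matrix().T@(np.array([.4223,-.2630,p[2]])-p))
```

```text
[0.6006 0.0082 0.3784] [-6.514e-01  7.587e-01  5.000e-04 -5.000e-04] 0.032649900084971054 [ 0.36616651 -0.06642577 -1.26381156]
[2.95000893e-01 1.35224344e-01 2.24579914e-04]
```

Request:
{"method": "jog_arm", "body": {"steps": [[[0,0.0295,0.0135,0,0,0,0],[0,0.0295,0.0135,0,0,0,0],[0,0.0295,0.0135,0,0,0,0],[0,0.0295,0.0135,0,0,0,0],[0,0.0295,0.0135,0,0,0,0],[0,0.0295,0.0135,0,0,0,0],[0,0.0295,0.0135,0,0,0,0],[0,0.0295,0.0135,0,0,0,0],[0,0.0295,0.0135,0,0,0,0],[0,0.0295,0.0135,0,0,0,0],[0,0,0,0,0,0,0],[0,0,0,0,0,0,0]]]}}

```text
time: 6.7
position: [0.4218, -0.2638, 0.3777]
ee_rot: [-0.65, 0.76, 0.001, -0.0]
wrist_force: [1.2, -0.2, -0.4]
opening: 0.0329
```

Run:
```python
from h import *
o=get_obs(); print(np.round(o["position"],4),np.round(o["ee_rot"],4),o["time"])
a,Ka,Ea=grab("wrist"); b,Kb,Eb=grab("side"); np.savez("w4",im=a,K=Ka,E=Ea); np.savez("s4",im=b,K=Kb,E=Eb)
c=cv2.resize(b[90:210,310:430],(400,400),interpolation=cv2.INTER_CUBIC)
d=cv2.resize(a[100:400,170:470],(400,400))
cv2.imwrite("pics/w4.png",np.hstack([d,c]))
for z in(.123-.139,.0,-.054): pass
p=np.array(o["position"]); 
for K,E in((Ka,Ea),(Kb,Eb)): print([proj(K,E,p+[0,0,z]).round(1).tolist() for z in(.008,-.111)])
```

```text
[ 0.4218 -0.2638  0.3777] [-6.505e-01  7.595e-01  1.500e-03 -3.000e-04] 6.7
[[317.8, 264.7], [317.8, 198.0]]
[[385.2, 100.2], [381.0, 130.6]]
```

View pics/w4.png

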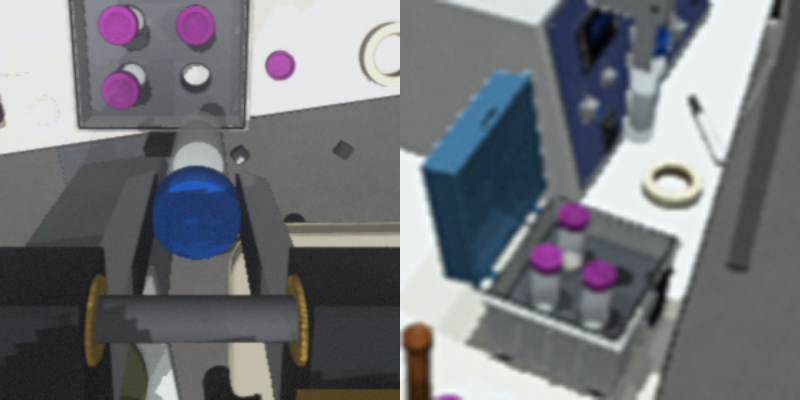

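Run:
```python
from h import *
d=np.load("w4.npz"); im,K,E=d["im"],d["K"],d["E"]; p=np.array([.4218,-.2638,.3777])
m=cv2.inRange(cv2.cvtColor(im,cv2.COLOR_BGR2HSV),(105,120,40),(122,255,255))
k=max(cv2.findContours(m,0,2)[0],key=cv2.contourArea); x,y,w,h=cv2.boundingRect(k); print("cap",x,y,w,h)
# cap silhouette predicted
t=np.linspace(0,2*np.pi,60)
pts=np.array([proj(K,E,p+[.0175*np.cos(a),.0175*np.sin(a),z]) for z in(.008,-.006) for a in t]); print("pred",pts.min(0),pts.max(0)-pts.min(0))
c=cv2.resize(im[135:180,290:345],None,fx=10,fy=10,interpolation=cv2.INTER_CUBIC)
for z,col in((.07,(0,255,0)),):
    q=np.array([proj(K,E,[.4222+.0155*np.cos(a),-.2632+.0155*np.sin(a),z]) for a in t]); cv2.polylines(c,[np.int32((q-[290,135]+.5)*10)],True,col,1)
cv2.imwrite("pics/w4well.png",c)
```

```text
cap 284 225 67 70
pred [282.63999131 221.96491312] [70.27341399 73.73108157]
```

View pics/w4well.png

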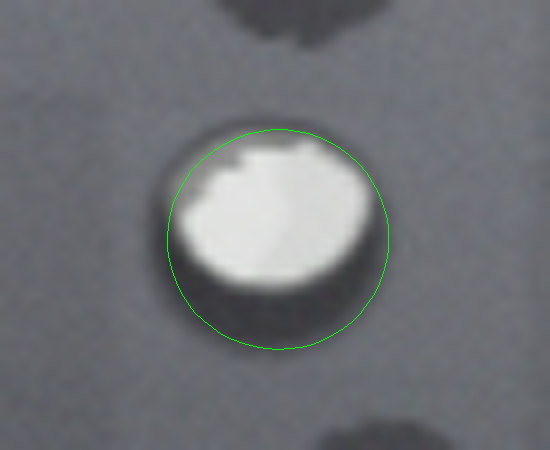

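The tube hangs upright: its cap centre is within 0.5 mm of the tool axis. Both well estimates agree on (0.4228, −0.262), so I'm descending to just above the well mouth.

Request:
{"method": "jog_arm", "body": {"steps": [[[0,-0.0017,-0.0007,0.015,0,0,0],[0,0,0,0.03,0,0,0],[0,0,0,0.03,0,0,0],[0,0,0,0.03,0,0,0],[0,0,0,0.03,0,0,0],[0,0,0,0.025,0,0,0],[0,0,0,0.01,0,0,0],[0,0,0,0,0,0,0],[0,0,0,0,0,0,0]]]}}

```text
time: 7.55
position: [0.4242, -0.2611, 0.2102]
ee_rot: [-0.652, 0.758, -0.0, 0.0]
wrist_force: [-0.6, -0.8, 0.0]
opening: 0.033
```

Run:
```python
from h import *
o=get_obs(); print(np.round(o["position"],4),np.round(o["ee_rot"],4),o["time"],np.round(o["wrist_force"],1))
```

```text
[ 0.4242 -0.2611  0.2102] [-6.518e-01  7.584e-01 -1.000e-04  0.000e+00] 7.55 [-0.6 -0.8  0. ]
```

Request:
{"method": "jog_arm", "body": {"steps": [[[0,0,0,0,0,0,0],[0,0,0,0,0,0,0],[0,0,0,0,0,0,0]]]}}

```text
time: 7.8
position: [0.424, -0.2616, 0.2106]
ee_rot: [-0.651, 0.759, -0.001, 0.0]
wrist_force: [0.0, -0.2, -1.0]
opening: 0.0327
```

Request:
{"method": "jog_arm", "body": {"steps": [[[0,0,0,0,0,0,0]]]}}

```text
time: 7.88
position: [0.4238, -0.2616, 0.2102]
ee_rot: [-0.651, 0.759, -0.001, 0.0]
wrist_force: [0.3, -0.2, -0.8]
opening: 0.0331
```

Request:
{"method": "jog_arm", "body": {"steps": [[[0,0,0,0,0,0,0]]]}}

```text
time: 7.97
position: [0.4237, -0.2616, 0.2099]
ee_rot: [-0.651, 0.759, -0.0, 0.0]
wrist_force: [0.7, -1.5, 0.1]
opening: 0.0329
```

Request:
{"method": "jog_arm", "body": {"steps": [[[0,0.0007,0.001,0,0,0,0],[0,0,0,0.01,0,0,0],[0,0,0,0.01,0,0,0],[0,0,0,0.005,0,0,0],[0,0,0,0.004,0,0,0],[0,0,0,0.004,0,0,0],[0,0,0,0.003,0,0,0],[0,0,0,0,0,0,0],[0,0,0,0,0,0,0]]]}}

```text
time: 8.72
position: [0.4226, -0.262, 0.1735]
ee_rot: [-0.651, 0.759, -0.0, -0.0]
wrist_force: [-0.6, 0.4, 0.4]
opening: 0.0326
```

Request:
{"method": "jog_arm", "body": {"steps": [[[0,0,0,0.006,0,0,0],[0,0,0,0.006,0,0,0],[0,0,0,0.006,0,0,0],[0,0,0,0.006,0,0,0],[0,0,0,0.006,0,0,0],[0,0,0,0.006,0,0,0],[0,0,0,0,0,0,0],[0,0,0,0,0,0,0]]]}}

```text
time: 9.38
position: [0.4224, -0.262, 0.1371]
ee_rot: [-0.651, 0.759, 0.0, -0.0]
wrist_force: [0.3, -0.1, 0.4]
opening: 0.0331
```

Request:
{"method": "jog_arm", "body": {"steps": [[[0,0,0,0.002,0,0,0],[0,0,0,0.002,0,0,0],[0,0,0,0.001,0,0,0],[0,0,0,0.001,0,0,0],[0,0,0,0,0,0,0]]]}}

```text
time: 9.8
position: [0.4225, -0.262, 0.1314]
ee_rot: [-0.651, 0.759, 0.0, -0.0]
wrist_force: [0.3, 0.2, -0.6]
opening: 0.033
```

Request:
{"method": "jog_arm", "body": {"steps": [[[0,0,0,0.001,0,0,0],[0,0,0,0,0,0,0]]]}}

```text
time: 9.97
position: [0.4226, -0.2621, 0.1306]
ee_rot: [-0.651, 0.759, -0.0, 0.0]
wrist_force: [0.3, -0.0, 2.0]
opening: 0.0329
```

Request:
{"method": "jog_arm", "body": {"steps": [[[0,0,0,0.001,0,0,0],[0,0,0,0,0,0,0]]]}}

```text
time: 10.13
position: [0.4227, -0.2621, 0.1296]
ee_rot: [-0.651, 0.759, -0.0, 0.0]
wrist_force: [-0.7, -0.4, 3.9]
opening: 0.0329
```

Request:
{"method": "jog_arm", "body": {"steps": [[[0,0,0,0.001,0,0,0],[0,0,0,0,0,0,0]]]}}

```text
time: 10.3
position: [0.4227, -0.2622, 0.1287]
ee_rot: [-0.651, 0.759, -0.0, 0.0]
wrist_force: [-0.4, 0.6, 5.4]
opening: 0.0329
```

Contact starts at a TCP height of 0.131, with the carrier yielding at the expected rate, so the tube is seated. Next I ease off, release and lift.

Request:
{"method": "jog_arm", "body": {"steps": [[[0,0,0,-0.002,0,0,0],[0.4,0,0,0,0,0,0],[0.5,0,0,0,0,0,0],[0.55,0,0,0,0,0,0],[0.55,0,0,0,0,0,0],[0.55,0,0,0,0,0,0],[0.55,0,0,-0.01,0,0,0],[0.55,0,0,-0.02,0,0,0],[0.55,0,0,-0.03,0,0,0],[0.55,0,0,-0.04,0,0,0],[0.55,0,0,-0.04,0,0,0],[0.55,0,0,-0.04,0,0,0]]]}}

```text
time: 11.3
position: [0.422, -0.2617, 0.3132]
ee_rot: [-0.651, 0.759, -0.0, 0.0]
wrist_force: [0.6, 0.5, -0.7]
opening: 0.0516
```

Run:
```python
from h import *
o=get_obs(); print(np.round(o["position"],4),np.round(o["wrist_force"],1),o["opening"])
im,K,E=grab("wrist"); np.savez("w5",im=im,K=K,E=E)
cv2.imwrite("pics/w5.png",im)
hsv=cv2.cvtColor(im,cv2.COLOR_BGR2HSV)
for lo,hi in(((105,150,60),(122,255,255)),((140,90,40),(165,255,255))):
  for k in cv2.findContours(cv2.inRange(hsv,lo,hi),0,2)[0]:
    if cv2.contourArea(k)>300:
        mm=cv2.moments(k); u,v=mm["m10"]/mm["m00"],mm["m01"]/mm["m00"]; print(round(u),round(v),cv2.boundingRect(k),plane(K,E,u,v,.137).round(4))
```

```text
[ 0.422  -0.2617  0.3132] [ 0.6  0.5 -0.7] 0.05155122455836458
319 182 (303, 166, 33, 33) [ 0.4208 -0.2628  0.137 ]
251 181 (234, 164, 35, 34) [ 0.4321 -0.1941  0.137 ]
390 157 (379, 145, 24, 24) [ 0.4356 -0.3376  0.137 ]
318 123 (301, 105, 35, 37) [ 0.4791 -0.2709  0.137 ]
248 122 (231, 105, 36, 36) [ 0.49   -0.2036  0.137 ]
64 105 (0, 0, 144, 222) [ 0.5329 -0.0309  0.137 ]
```

View pics/w5.png

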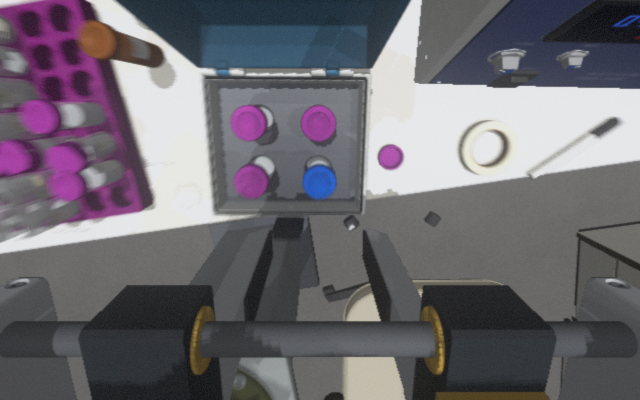

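The blue tube stands in the well at (319,182) and the other three haven't moved. Before going behind the lid, I'll locate the instrument box and other clutter there.

Run:
```python
from h import *
d=np.load("w5.npz"); K,E=d["K"],d["E"]
for n,u,v,z in(("box front-left base",415,83,0),("box base left edge far",435,0,0),("brown cap",97,40,.1)): print(n,plane(K,E,u,v,z).round(3))
d=np.load("s4.npz"); K,E=d["K"],d["E"]
for n,u,v,z in(("box FL base?",360,146,0),("box left rear base",286,96,0),("teal box base",272,142,0),("bulb",270,157,.02),("lid top L",318,139,.25),("lid top R",350,112,.25)): print(n,plane(K,E,u,v,z).round(3))
O=np.array([.4566,-.2328]);a=np.deg2rad(-9.1);ux=np.array([np.cos(a),np.sin(a)]);uy=np.array([-ux[1],ux[0]])
for y in(.085,-.085): q=O+.1507*ux+y*uy; print("lid edge end",q.round(3),proj(K,E,[*q,.2495]).round(1))
cv2.imwrite("pics/s4c.png",cv2.resize(d["im"][20:220,190:430],None,fx=3,fy=3,interpolation=cv2.INTER_CUBIC))
```

```text
box front-left base [ 0.503 -0.406  0.   ]
box base left edge far [ 0.598 -0.438  0.   ]
brown cap [ 0.593 -0.06   0.1  ]
box FL base? [ 0.526 -0.458  0.   ]
box left rear base [ 0.945 -0.683  0.   ]
teal box base [ 0.881 -0.367  0.   ]
bulb [ 0.843 -0.264  0.02 ]
lid top L [ 0.61  -0.179  0.25 ]
lid top R [ 0.549 -0.346  0.25 ]
lid edge end [ 0.619 -0.173] [314.7 139.7]
lid edge end [ 0.592 -0.341] [337.8 110.7]
```

View pics/s4c.png

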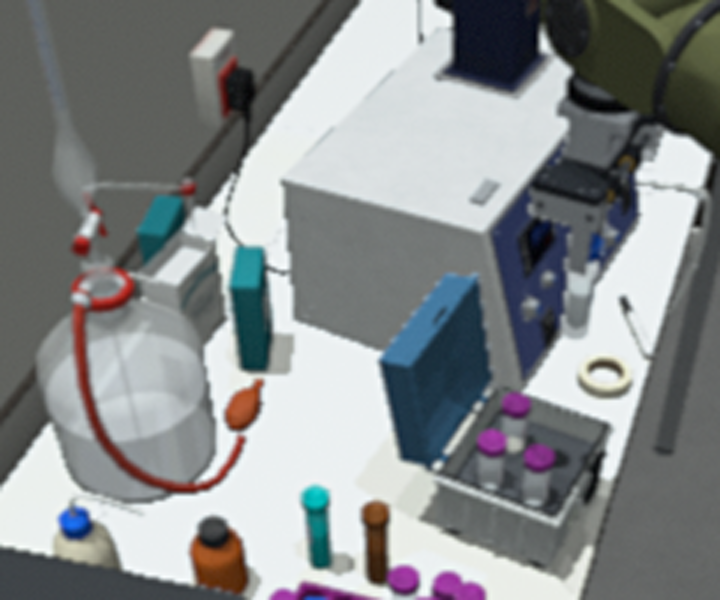

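The space behind the lid is clear: the box's left face is at y of about −0.43, and there are other things only beyond x of about 0.84. I'll rise, cross over the lid with the fingers shut, and come down behind it.

Request:
{"method": "jog_arm", "body": {"steps": [[[0.55,0,0,-0.03,0,0,0],[0.2,0,0,-0.03,0,0,0],[0,0,0,-0.027,0,0,0],[0,-0.0053,-0.028,0,0,0,0],[0,-0.0053,-0.028,0,0,0,0],[0,-0.0053,-0.028,0,0,0,0],[0,-0.0053,-0.028,0,0,0,0],[0,-0.0053,-0.028,0,0,0,0],[0,-0.0053,-0.028,0,0,0,0],[0,-0.0053,-0.028,0,0,0,0],[0,-0.0053,-0.028,0,0,0,0],[0,0,0,0,0,0,0]]]}}

```text
time: 12.35
position: [0.654, -0.2532, 0.3934]
ee_rot: [-0.652, 0.758, 0.002, -0.001]
wrist_force: [0.4, 0.6, -2.1]
opening: 0.0006
```

Request:
{"method": "jog_arm", "body": {"steps": [[[0,0,0,0.02,0,0,0],[0,0,0,0.03,0,0,0],[0,0,0,0.03,0,0,0],[0,0,0,0.03,0,0,0],[0,0,0,0.02,0,0,0],[0,0,0,0.011,0,0,0],[0,0,0,0,0,0,0],[0,0,0,0,0,0,0]]]}}

```text
time: 13.02
position: [0.6504, -0.2541, 0.2577]
ee_rot: [-0.651, 0.759, -0.0, 0.0]
wrist_force: [-0.7, 0.2, 0.4]
opening: 0.0006
```

Run:
```python
from h import *
o=get_obs(); print(np.round(o["position"],4),np.round(o["ee_rot"],4),np.round(o["wrist_force"],1),o["opening"])
b,K,E=grab("side"); 
cv2.imwrite("pics/s6.png",cv2.resize(b[60:220,260:430],None,fx=3.5,fy=3.5,interpolation=cv2.INTER_CUBIC))
```

```text
[ 0.6504 -0.2541  0.2577] [-6.514e-01  7.587e-01 -5.000e-04  2.000e-04] [-0.7  0.2  0.4] 0.0006273915457064638
```

View pics/s6.png

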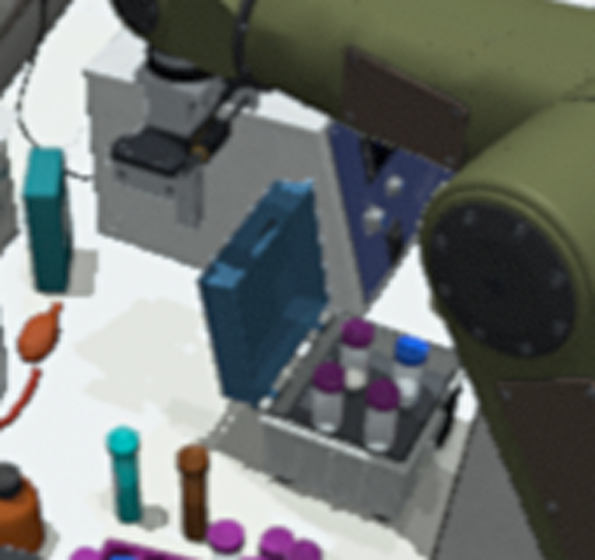

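The fingers are behind the lid's top edge, clear of the lid and the box. I start pushing gently.

Request:
{"method": "jog_arm", "body": {"steps": [[[0,0,0.01,0,0,0,0],[0,0,0.01,0,0,0,0],[0,0,0.006,0,0,0,0],[0,0,0.006,0,0,0,0],[0,0,0.006,0,0,0,0],[0,0,0.006,0,0,0,0]]]}}

```text
time: 13.57
position: [0.6069, -0.2474, 0.2574]
ee_rot: [-0.651, 0.759, -0.001, 0.001]
wrist_force: [2.4, -0.1, 1.9]
opening: 0.0006
```

Request:
{"method": "jog_arm", "body": {"steps": [[[0,0,0.006,0,0,0,0],[0,0,0.006,0,0,0,0],[0,0,0.006,0,0,0,0],[0,0,0.006,0,0,0,0],[0,0,0.006,0,0,0,0]]]}}

```text
time: 13.98
position: [0.5766, -0.2427, 0.2565]
ee_rot: [-0.651, 0.759, -0.0, 0.0]
wrist_force: [2.1, -0.3, 1.1]
opening: 0.0005
```

Request:
{"method": "jog_arm", "body": {"steps": [[[0,0,0.006,0,0,0,0],[0,0,0.006,0,0,0,0],[0,0,0.006,0,0,0,0],[0,0,0.006,0,0,0,0],[0,0,0.006,0,0,0,0],[0,0,0.006,0,0,0,0]]]}}

```text
time: 14.48
position: [0.541, -0.2372, 0.2564]
ee_rot: [-0.651, 0.759, 0.0, -0.0]
wrist_force: [0.9, 0.1, 0.8]
opening: 0.0004
```

Request:
{"method": "jog_arm", "body": {"steps": [[[0,0,0.006,0,0,0,0],[0,0,0.006,0,0,0,0],[0,0,0.006,0,0,0,0],[0,0,0.006,0,0,0,0]]]}}

```text
time: 14.82
position: [0.5172, -0.2336, 0.2563]
ee_rot: [-0.651, 0.759, 0.0, -0.0]
wrist_force: [0.2, -0.6, -0.2]
opening: 0.0004
```

Request:
{"method": "jog_arm", "body": {"steps": [[[0,0,0.006,0,0,0,0],[0,0,0.006,0,0,0,0],[0,0,-0.02,0,0,0,0],[0,0,-0.025,-0.02,0,0,0],[0,0,0,-0.04,0,0,0],[0,0,0,-0.04,0,0,0],[0,0,0,-0.02,0,0,0],[0,0,0,0,0,0,0],[0,0,0,0,0,0,0]]]}}

```text
time: 15.57
position: [0.5504, -0.2388, 0.377]
ee_rot: [-0.651, 0.759, -0.001, 0.0]
wrist_force: [-0.7, -0.8, -0.4]
opening: 0.0005
```

Request:
{"method": "jog_arm", "body": {"steps": [[[0,0,0,0,0,0,0],[0,0,0,0,0,0,0],[0,0,0,0,0,0,0],[0,0,0,0,0,0,0],[0,0,0,0,0,0,0],[0,0,0,0,0,0,0],[0,0,0,0,0,0,0],[0,0,0,0,0,0,0],[0,0,0,0,0,0,0],[0,0,0,0,0,0,0],[0,0,0,0,0,0,0],[0,0,0,0,0,0,0]]]}}

```text
time: 16.57
position: [0.5505, -0.2387, 0.3765]
ee_rot: [-0.651, 0.759, -0.0, 0.0]
wrist_force: [0.1, 0.2, -0.3]
opening: 0.0007
```

Request:
{"method": "jog_arm", "body": {"steps": [[[0,0,0,0,0,0,0],[0,0,0,0,0,0,0],[0,0,0,0,0,0,0],[0,0,0,0,0,0,0],[0,0,0,0,0,0,0],[0,0,0,0,0,0,0]]]}}

```text
time: 17.07
position: [0.5505, -0.2387, 0.3765]
ee_rot: [-0.651, 0.759, -0.0, 0.0]
wrist_force: [-0.5, 0.6, 0.1]
opening: 0.0005
```

Run:
```python
from h import *
from scipy.spatial.transform import Rotation as Rt
o=get_obs(); p=np.array(o["position"]); q=o["ee_rot"]; print(p.round(4),np.round(q,4),np.round(o["wrist_force"],1),o["time"])
b,K,E=grab("side"); hsv=cv2.cvtColor(b,cv2.COLOR_BGR2HSV); m=cv2.inRange(hsv,(95,90,40),(112,255,255)); m[:90]=0; m[:, :290]=0; m[:,440:]=0; m[215:]=0
k=max(cv2.findContours(m,0,2)[0],key=cv2.contourArea); print(cv2.contourArea(k),cv2.boundingRect(k))
O=np.array([.4566,-.2328]);a=np.deg2rad(-9.1);ux=np.array([np.cos(a),np.sin(a)]);uy=np.array([-ux[1],ux[0]])
H=O+.079*ux
def L(s,n,y,th): return np.array([*(H+ux*(-s*np.cos(th)+n*np.sin(th))+uy*y), .106+s*np.sin(th)+n*np.cos(th)])
for th in(.05,1.0,1.75):
  pts=np.array([proj(K,E,L(s,n,y,th)) for s in(0,.154) for n in(0,.045) for y in(-.085,.085)]); print("pred",th,pts.min(0).round(),(pts.max(0)-pts.min(0)).round())
t=L(.134,.045,0,.05); print("pad",t.round(4)); print("move",Rt.from_quat(q).as_matrix().T@(t-p))
cv2.imwrite("pics/s7.png",cv2.resize(b[60:220,260:430],None,fx=3.5,fy=3.5,interpolation=cv2.INTER_CUBIC))
```

```text
[ 0.5505 -0.2387  0.3765] [-0.6515  0.7587 -0.      0.    ] [-0.5  0.6  0.1] 17.0667
1851.5 (335, 139, 60, 52)
pred 0.05 [333. 138.] [61. 53.]
pred 1.0 [324. 118.] [54. 59.]
pred 1.75 [315. 111.] [39. 67.]
pad [ 0.4047 -0.2245  0.1576]
move [0.00798033 0.14633482 0.21880519]
```

The lid's outline in the side view, (335,139) 60×52, matches the prediction for 0.05 rad ajar, (333,138) 61×53. So it fell shut onto the catch. Next I move above the pad and check where it is.

Request:
{"method": "jog_arm", "body": {"steps": [[[0,0.0016,0.0293,0,0,0,0],[0,0.0016,0.0293,0,0,0,0],[0,0.0016,0.0293,0,0,0,0],[0,0.0016,0.0293,0,0,0,0],[0,0.0016,0.0293,0,0,0,0],[0,0,0,0.03,0,0,0],[0,0,0,0.03,0,0,0],[0,0,0,0,0,0,0],[0,0,0,0,0,0,0]]]}}

```text
time: 17.87
position: [0.4043, -0.2243, 0.3166]
ee_rot: [-0.651, 0.759, 0.001, -0.0]
wrist_force: [-0.3, 0.1, 0.5]
opening: 0.0003
```

Run:
```python
from h import *
o=get_obs(); p=np.array(o["position"]); print(p.round(4),np.round(o["ee_rot"],4),np.round(o["wrist_force"],1),o["time"])
im,K,E=grab("wrist","w8"); np.savez("w8",im=im,K=K,E=E)
print("tip",proj(K,E,p-[0,0,.019]),"pad pred",proj(K,E,[.4047,-.2245,.1576]))
hsv=cv2.cvtColor(im,cv2.COLOR_BGR2HSV); lid=cv2.inRange(hsv,(95,90,30),(115,255,255))
k=max(cv2.findContours(lid,0,2)[0],key=cv2.contourArea); print("lid",cv2.boundingRect(k))
hull=np.zeros_like(lid); cv2.drawContours(hull,[cv2.convexHull(k)],-1,255,-1)
m=cv2.bitwise_and(hull,cv2.inRange(hsv[...,2],0,75))
for c in cv2.findContours(m,0,2)[0]:
    if cv2.contourArea(c)>150:
        r=cv2.minAreaRect(c); print(np.round(r[0],1),np.round(r[1],1),round(r[2],1),plane(K,E,*r[0],.157).round(4))
```

```text
[ 0.4043 -0.2243  0.3166] [-6.514e-01  7.587e-01  8.000e-04 -2.000e-04] [-0.3  0.1  0.5] 17.8667
tip [317.747973   242.70962636] pad pred [317.77530708 184.06414894]
lid (225, 43, 188, 164)
[318. 185.] [24. 62.] 90.0 [ 0.4036 -0.2246  0.157 ]
```

The pad is at (318,185), about (0.4036, −0.2246), directly under the fingers. Descending.

Request:
{"method": "jog_arm", "body": {"steps": [[[0,0,0,0.02,0,0,0],[0,0,0,0.03,0,0,0],[0,0,0,0.03,0,0,0],[0,0,0,0.025,0,0,0],[0,0,0,0.015,0,0,0],[0,0,0,0.008,0,0,0],[0,0,0,0,0,0,0],[0,0,0,0,0,0,0]]]}}

```text
time: 18.58
position: [0.4053, -0.2249, 0.1899]
ee_rot: [-0.652, 0.759, -0.001, 0.0]
wrist_force: [-0.3, 0.0, 0.6]
opening: 0.0006
```

Request:
{"method": "jog_arm", "body": {"steps": [[[0,0,0,0.003,0,0,0],[0,0,0,0.003,0,0,0],[0,0,0,0.003,0,0,0],[0,0,0,0.002,0,0,0],[0,0,0,0,0,0,0]]]}}

```text
time: 19.0
position: [0.4044, -0.2244, 0.1772]
ee_rot: [-0.651, 0.759, 0.0, -0.0]
wrist_force: [0.8, 0.3, 0.0]
opening: 0.0009
```

Request:
{"method": "jog_arm", "body": {"steps": [[[0,0,0,0.001,0,0,0],[0,0,0,0.001,0,0,0],[0,0,0,0.001,0,0,0],[0,0,0,0,0,0,0]]]}}

```text
time: 19.33
position: [0.4045, -0.2245, 0.1744]
ee_rot: [-0.651, 0.759, -0.0, 0.0]
wrist_force: [-0.4, -0.4, -0.8]
opening: 0.0003
```

Request:
{"method": "jog_arm", "body": {"steps": [[[0,0,0,0.001,0,0,0],[0,0,0,0.001,0,0,0],[0,0,0,0,0,0,0]]]}}

```text
time: 19.58
position: [0.4046, -0.2245, 0.1726]
ee_rot: [-0.651, 0.759, -0.0, 0.0]
wrist_force: [-0.9, 0.2, 4.8]
opening: 0.0004
```

Request:
{"method": "jog_arm", "body": {"steps": [[[0,0,0,0.001,0,0,0],[0,0,0,0.001,0,0,0],[0,0,0,0,0,0,0]]]}}

```text
time: 19.83
position: [0.4044, -0.2245, 0.1707]
ee_rot: [-0.651, 0.759, -0.0, -0.0]
wrist_force: [-3.3, 1.9, 7.6]
opening: 0.0006
```

Request:
{"method": "jog_arm", "body": {"steps": [[[0,0,0,0.001,0,0,0],[0,0,0,0,0,0,0]]]}}

```text
time: 20.0
position: [0.4043, -0.2245, 0.1698]
ee_rot: [-0.651, 0.759, 0.0, -0.0]
wrist_force: [-4.1, 1.6, 9.0]
opening: 0.0003
```

Request:
{"method": "jog_arm", "body": {"steps": [[[0,0,0,0.001,0,0,0],[0,0,0,0,0,0,0]]]}}

```text
time: 20.17
position: [0.4042, -0.2245, 0.1688]
ee_rot: [-0.651, 0.759, 0.0, -0.0]
wrist_force: [-5.6, 1.3, 10.1]
opening: 0.0006
```

Request:
{"method": "jog_arm", "body": {"steps": [[[0,0,0,0.001,0,0,0],[0,0,0,0,0,0,0]]]}}

```text
time: 20.33
position: [0.4043, -0.2245, 0.1676]
ee_rot: [-0.651, 0.759, 0.0, -0.0]
wrist_force: [-3.1, 1.0, 6.0]
opening: 0.0007
```

Request:
{"method": "jog_arm", "body": {"steps": [[[0,0,0,0.001,0,0,0],[0,0,0,0,0,0,0]]]}}

```text
time: 20.5
position: [0.4043, -0.2245, 0.1667]
ee_rot: [-0.651, 0.759, 0.0, -0.0]
wrist_force: [-4.0, 1.5, 8.2]
opening: 0.0007
```

Request:
{"method": "jog_arm", "body": {"steps": [[[0,0,0,0.001,0,0,0],[0,0,0,0,0,0,0]]]}}

```text
time: 20.67
position: [0.4044, -0.2245, 0.1658]
ee_rot: [-0.651, 0.759, 0.0, -0.0]
wrist_force: [-4.3, 2.7, 10.2]
opening: 0.0006
```

The force dropped from 10 N to 6 N and then climbed again at exactly the rate expected for a shut lid at 151 mm on its feet, so the catch has snapped. I press 2 mm more for certainty, then retreat.

Request:
{"method": "jog_arm", "body": {"steps": [[[0,0,0,0.001,0,0,0],[0,0,0,0.001,0,0,0],[0,0,0,0,0,0,0]]]}}

```text
time: 20.92
position: [0.4044, -0.2245, 0.1641]
ee_rot: [-0.651, 0.759, -0.0, -0.0]
wrist_force: [-5.0, 3.5, 14.1]
opening: 0.0002
```

Request:
{"method": "jog_arm", "body": {"steps": [[[0,0,0,-0.003,0,0,0],[0,0,0,-0.004,0,0,0],[0,0,0,-0.006,0,0,0],[0,0,0,-0.015,0,0,0],[0,0,0,-0.03,0,0,0],[0,0,0,-0.04,0,0,0],[0,0,0,-0.04,0,0,0],[0,0,0,-0.017,0,0,0],[0,0,0,0,0,0,0],[0,0,0,0,0,0,0],[0,0,0,0,0,0,0],[0,0,0,0,0,0,0]]]}}

```text
time: 21.92
position: [0.4042, -0.2242, 0.3171]
ee_rot: [-0.651, 0.759, 0.001, -0.0]
wrist_force: [0.7, -0.3, -0.9]
opening: 0.0005
```

Run:
```python
from h import *
o=get_obs(); p=np.array(o["position"]); print(p.round(4),np.round(o["wrist_force"],1),o["time"])
im,K,E=grab("wrist"); b,Kb,Eb=grab("side")
d=np.load("w8.npz")
O=np.array([.4566,-.2328]);a=np.deg2rad(-9.1);ux=np.array([np.cos(a),np.sin(a)]);uy=np.array([-ux[1],ux[0]]);H=O+.079*ux
def L(s,n,y,th): return np.array([*(H+ux*(-s*np.cos(th)+n*np.sin(th))+uy*y), .106+s*np.sin(th)+n*np.cos(th)])
def seen(im,K,E):
    hsv=cv2.cvtColor(im,cv2.COLOR_BGR2HSV); m=cv2.inRange(hsv,(95,90,30),(115,255,255))
    k=max(cv2.findContours(m,0,2)[0],key=cv2.contourArea); 
    print("lid seen",cv2.boundingRect(k))
    for th in(0,.05):
        q=np.array([proj(K,E,L(s,n,y,th)) for s in(0,.154) for n in(0,.045) for y in(-.085,.085)]); print(" pred",th,q.min(0).round(1),(q.max(0)-q.min(0)).round(1))
seen(d["im"],d["K"],d["E"]); seen(im,K,E)
cv2.imwrite("pics/end.png",np.hstack([cv2.resize(im[0:240,160:480],(400,300)),cv2.resize(b[60:220,250:463],(400,300),interpolation=cv2.INTER_CUBIC)]))
```

```text
[ 0.4042 -0.2242  0.3171] [ 0.7 -0.3 -0.9] 21.9167
lid seen (225, 43, 188, 164)
 pred 0 [223.2  37.6] [191.4 167.1]
 pred 0.05 [223.   34.8] [191.8 169.8]
lid seen (226, 43, 187, 162)
 pred 0 [223.4  37.4] [191.2 166.9]
 pred 0.05 [223.3  34.6] [191.6 169.6]
```

View pics/end.png

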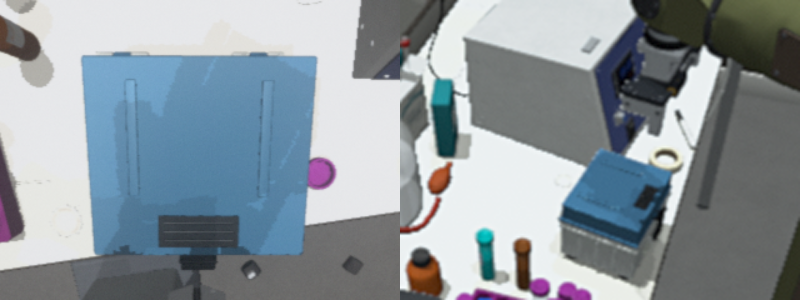

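The last picture shows the lid flush on the box with the pad at about (198,231). As a last check I lower to a height where an ajar lid pushed back with 5 N. A shut one gives nothing.

Request:
{"method": "jog_arm", "body": {"steps": [[[0,0,0,0.03,0,0,0],[0,0,0,0.04,0,0,0],[0,0,0,0.03,0,0,0],[0,0,0,0.025,0,0,0],[0,0,0,0.012,0,0,0],[0,0,0,0.004,0,0,0],[0,0,0,0.003,0,0,0],[0,0,0,0,0,0,0],[0,0,0,0,0,0,0]]]}}

```text
time: 22.77
position: [0.4048, -0.2247, 0.1752]
ee_rot: [-0.651, 0.759, -0.001, 0.0]
wrist_force: [-0.2, -0.0, 0.4]
opening: 0.0007
```

Request:
{"method": "jog_arm", "body": {"steps": [[[0,0,0,-0.02,0,0,0],[0,0,0,-0.04,0,0,0],[0,0,0,-0.04,0,0,0],[0,0,0,-0.02,0,0,0],[0,0,0,0,0,0,0],[0,0,0,0,0,0,0]]]}}

```text
time: 23.27
position: [0.4047, -0.2246, 0.2957]
ee_rot: [-0.651, 0.759, -0.001, 0.0]
wrist_force: [0.6, 0.3, -0.3]
opening: 0.0005
```

```bash
python3 -c "
from station import *
print(close_job())"
```

```text
the job is handed in; nothing more can be done
None
```

I finished the job and handed it in at about 23 s of the 72 s allowed; no verdict was reported.

- **Tube:** I took the blue-capped tube from the rack's front row and lowered it upright into the carrier's empty well. It touched the floor at the expected height, and I pressed it to about 5 N, eased off and let go. The wrist picture then showed it standing in the well, with the other three tubes where they were.
- **Lid:** I pushed it from behind with about 2 to 3 N until the contact force fell to zero, then drew the hand away. It fell shut by itself, and its outline in the side view matched about 0.05 rad ajar.
- **Catch:** I pressed the pad in 1 mm steps. At a reading of about 10 N upward (12 N in all) the force dropped to 6 N. It then climbed at the rate expected of a shut lid on its soft feet. The highest reading was about 15 N.

**Last checks:** After the press, the lid's outline in the wrist view was 2 px shorter, where shutting should make it about 3 px shorter, and the final picture shows it flush. One check failed to settle anything: a light touch meant to tell shut from ajar stopped about 1 mm too high. The shut lid therefore rests on the force and picture readings. The rack's purple-capped tubes and the bystanders were not measured again at the end; the hand met no unexpected contact force.

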